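Thread the jar weights onto the drying post by size

ROBOT

A 7-joint arm with a two-finger parallel gripper is mounted at the origin on a cart in front of the work surface, level with it; the furniture and walls round the work are solid. World frame = base frame: x ahead of the robot, y to its left, z up, the work surface at z = 0. Lengths are in m, angles in rad, forces in N, time in s.
With the tool pointing down it reaches from about 0.4 to 0.85 m from the base axis. Payload 10.4 kg.
Tool frame: the origin (TCP) lies on the centre line of the jaws, within the pads' length; the fingertips stand 22 mm ahead of it and the grasp point (between the pads) lies 3 mm ahead of it; x points along the fingers, y is the direction in which the jaws open and shut, and the axes are right-handed (so a half turn about x gives the same grasp; the last joint's range is limited). The gripper opens to 87 mm and grips with 3 to 60 N. Pads are 19 mm wide; open, the fingers measure 117 mm over their backs; the gripper's body (75 mm by 190 mm) begins 51 mm behind the grasp point.
Start: joints at [1.322, 0.332, -0.065, 1.46, 0.022, 1.35, -0.088], TCP at [0.14, -0.609, 0.245] pointing down, gripper open.
Joint ranges: [-2.6, 2.6], [-0.5, 2.12], [-1.47, 1.34], [0.16, 2.42], [-1.27, 4.41], [0.06, 2.06], [-2.6, 2.6]. Speed limits (rad/s): [2.22, 2.22, 2.79, 2.79, 3.14, 3.14, 3.14].

INTERFACE

Orientations are given as a unit quaternion [x, y, z, w].
In Python, from bench import * gives the robot as it stands.
- The arm moves only by the tool arm_command, never from a script. Its argument "targets" is one flat list of numbers, 7 for each row, row after row: the turn, a rotation vector about the tool's x, y, z in units of 45 degrees (1.0 is 45 degrees), then the shift along the tool's x, y, z in units of 25 mm (1.0 is 25 mm), then the opening, from 0 (shut) to 1 (fully open). In form: [wx, wy, wz, tx, ty, tz, fingers, wx, wy, wz, tx, ty, tz, fingers, ...]. A call has 1 to 12 rows; each row shifts and turns the pose as measured when the row begins, along the tool's axes as they then stand; what a row does not reach is not made up. A row lasts 1/12 s, in which the tool goes at most 41.7 mm and 7.16 degrees, less where a joint would pass 70% of its speed; a pose out of reach is approached as far as the arm can. A call with a number of a shift or a turn outside -1 to 1 is refused whole. A call with a gripper value outside its range is refused whole. The fingers move at their own pace and stop on an object; "newtons" is the grip in N (left out, the last holds). Time passes only in rows, so rows that do not move let the fingers close. It gives the time, the measured TCP pose, the force and the opening at its end, in the units of the state.
- read_state(): the state, without advancing time (a new reading comes with each control period).
- camera(name): name is "side" or "top"; returns the picture (384x512x3 uint8, red, green, blue); there is no depth.
- calibration(name): a dict with "camera_matrix" (3x3 intrinsics, pixels), "D" ([k1, k2, p1, p2, k3] as OpenCV has them; the pictures are not rectified), "R" (3x3) and "t" (3): a world point X has camera coordinates R X + t. Camera axes: x right, y down, z forward; pixel columns grow to the right and rows downward; lengths in m; the calibration is good to about 2 mm. A picture is of the moment at which its call begins. calibration takes no time and is no camera call.
- close_job(): hands the job in, once; it reports no verdict.
The state is a dict: "time": time; "joint_positions": joint angles; "joint_vel": joint speeds; "joint_torque": joint torques, N m; "ee_pos": TCP position; "eef_rot": TCP orientation; "ft_force": force on the tool from outside, world axes, zero at the start; "torque": the same for the moment, N m; "width": finger opening in m.
Only numpy, scipy, OpenCV 4.12 (cv2) and the standard library are available. Lean on these libraries where they do the work, as an engineer would, in place of code of your own. Each camera call takes 0.05 s, during which the arm holds its last target.

TASK

The washed stoneware jar weights go on their drying post with the biggest at the bottom. The large terracotta one is already on: thread the medium blue one over the rod next, then the small white one on top, each lying flat on the one below, and let go.

Things in the scene. Friction and masses are not known exactly. Their poses are not given: they have to be found in the camera images.
- drying_post: drying post: round pale wooden foot, 84 mm across and 16 mm high, with an upright steel rod 10 mm in diameter in its middle; the rounded rod end is 110 mm above the worktop. It does not move. (A black coffee maker, 330 mm tall, fixed, stands at the back right, about x 0.49 to 0.79, y -0.26 to 0.02: keep the arm out of it when swinging across.) Origin on the rod's axis at the underside of the foot, on the worktop; z is up along the rod.
- weight_large_mid (a point): large jar weight: a terracotta-coloured glazed stoneware ring, 68 mm outer diameter, 24 mm high, with a 32 mm round hole right through along its z axis (wall 18 mm). It is loose but already threaded on the rod, lying on the foot. The point is the middle of the hole, half-way up (12 mm above its underside); z is up.
- weight_medium_mid (a point): medium jar weight: a blue glazed stoneware ring, 58 mm outer diameter, 24 mm high, with a 32 mm round hole right through along its z axis (wall 13 mm). It lies flat and loose on the worktop. The point is the middle of the hole, half-way up (12 mm above its underside); z is up.
- weight_small_mid (a point): small jar weight: a white glazed stoneware ring, 48 mm outer diameter, 24 mm high, with a 32 mm round hole right through along its z axis (wall 8 mm). It lies flat and loose on the worktop. The point is the middle of the hole, half-way up (12 mm above its underside); z is up.

How it is judged:
On the way, in this order (a step that is already met when the one before it is completed fails the run):
1. the medium weight is on the rod, flat on the large one (horizontal distance between weight_medium_mid and drying_post below 0.0135 m and z of weight_medium_mid in the frame of drying_post between 0.046 and 0.058 m and angle between weight_medium_mid's own z axis and vertical below 0.17 rad), for 0.2 s.
2. the small weight is on the rod, flat on the medium one (horizontal distance between weight_small_mid and drying_post below 0.0135 m and z of weight_small_mid in the frame of drying_post between 0.07 and 0.082 m and angle between weight_small_mid's own z axis and vertical below 0.17 rad), for 0.2 s.
At the end, for the whole second after the job is handed in: All three weights are threaded on the rod, each centre within 13.5 mm of its axis (the hole allows 11), large on the foot, medium on it, small on top: centres 28, 52 and 76 mm above the worktop within 6 mm, each level within about 10 degrees (all of step 1 and all of step 2 and horizontal distance between weight_large_mid and drying_post below 0.0135 m and z of weight_large_mid in the frame of drying_post between 0.022 and 0.034 m and angle between weight_large_mid's own z axis and vertical below 0.17 rad); the robot touches nothing.
It also fails if it takes over 58 s, if anything falls off the work surface, if the arm or the gripper's body presses on something with over 40 N, if the wrist force passes 120 N, or if a joint passes its speed limit or range.

## Working session

There is one attempt and no reset: what is moved stays moved. The work goes in short steps, Python scripts to look and compute and a tool call to move; the robot and the scene stay as the last step left them, time stands still between calls to the robot, and variables do not carry over. Pictures are saved under pics/ and viewed, and the job is handed in when it is done.

Besides the shell and the picture viewer there is one more tool, called after ">>>" as name(argument=value, ...) on one line, values as JSON. arm_command: Moves the arm, as the interface text tells. Shifts and turns lie within -1 to 1; 1 stands for 25 mm of shift or 45 degrees of turn. Its arguments: {"type":"object","properties":{"targets":{"type":"array","items":{"type":"number","minimum":-1,"maximum":1}},"newtons":{"type":"number"}},"required":["targets"]}

```bash
mkdir -p pics; ls; python3 - <<'E'
from bench import *
import cv2
s=read_state(); print({k:(v if not hasattr(v,'round') else v) for k,v in s.items()})
for n in ("side","top"):
    cv2.imwrite(f"pics/{n}0.png",camera(n)[:,:,::-1]); c=calibration(n); print(n,c)
E
```

```text
pics
{'time': 0.0, 'joint_positions': array([ 1.32242312,  0.33283095, -0.06469704,  1.46099115,  0.02162212,
        1.3498586 , -0.08849011]), 'joint_vel': array([ 8.84050008e-05,  2.50054033e-04,  2.86158880e-04, -1.99361741e-03,
        7.79647104e-04, -5.47049745e-04, -3.78881694e-04]), 'joint_torque': array([-7.08569914e-04, -6.23262906e+01,  2.42872996e-02, -3.89899814e+01,
       -6.12156163e-02,  3.97146447e-02,  9.48842080e-05]), 'ee_pos': array([ 0.13981779, -0.60878656,  0.24375566]), 'eef_rot': array([-0.70251822, -0.08014984,  0.70269092, -0.07918092]), 'ft_force': array([-0.11885663,  0.59285708, -0.31250799]), 'torque': array([-0.01374211, -0.02193772,  0.01115226]), 'width': 0.08676656667959143}
side {'camera_matrix': array([[430.01469375,   0.        , 260.41029013],
       [  0.        , 430.01469375, 190.5469396 ],
       [  0.        ,   0.        ,   1.        ]]), 'D': array([0.03416121, 0.        , 0.        , 0.        , 0.        ]), 'R': array([[ 0.91559144, -0.40208394,  0.00456236],
       [-0.35448204, -0.81244878, -0.46289251],
       [ 0.18982833,  0.42220314, -0.88640268]]), 't': array([-0.37681521,  0.2993855 ,  0.85800849])}
top {'camera_matrix': array([[438.83639418,   0.        , 246.96515493],
       [  0.        , 438.83639418, 190.16134073],
       [  0.        ,   0.        ,   1.        ]]), 'D': array([0.00168422, 0.        , 0.        , 0.        , 0.        ]), 'R': array([[-0.02153206, -0.99947415,  0.02424428],
       [-0.98554439,  0.0171435 , -0.16854781],
       [ 0.16804354, -0.02752299, -0.98539528]]), 't': array([0.13928125, 0.47919997, 0.84640061])}
```

View pics/side0.png

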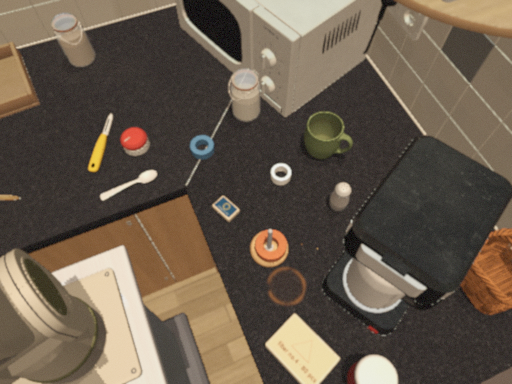

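View pics/top0.png

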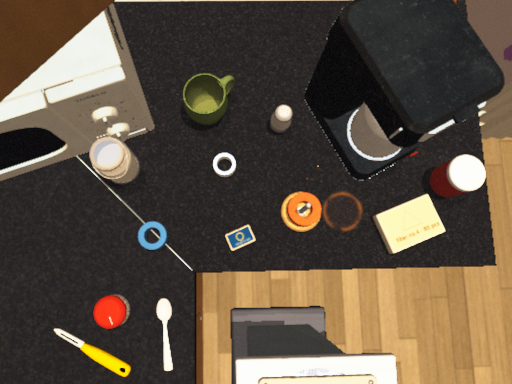

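```bash
cat > h.py <<'E'
from bench import *
import cv2, numpy as np
from scipy.optimize import least_squares
from scipy.spatial.transform import Rotation as Ro
def proj(n,P):
    c=calibration(n); return cv2.projectPoints(np.asarray(P,float).reshape(-1,1,3),cv2.Rodrigues(c['R'])[0],c['t'],c['camera_matrix'],c['D'])[0].reshape(-1,2)
def ray(n,uv):
    c=calibration(n); p=cv2.undistortPoints(np.array(uv,float).reshape(1,1,2),c['camera_matrix'],c['D']).ravel()
    d=c['R'].T@np.r_[p,1]; return -c['R'].T@c['t'],d
def onz(n,uv,z):
    o,d=ray(n,uv); return o+d*(z-o[2])/d[2]
def mask(img,kind,uv,r):
    h=cv2.cvtColor(img,cv2.COLOR_RGB2HSV).astype(int); H,S,V=h[...,0],h[...,1],h[...,2]
    m={'blue':(H>95)&(H<115)&(S>110)&(V>60),'white':(S<60)&(V>120),'terra':(H<14)&(S>130)&(V>90)}[kind]
    y,x=np.mgrid[:384,:512]; m=m&(np.hypot(x-uv[0],y-uv[1])<r)
    cs,_=cv2.findContours(m.astype(np.uint8),cv2.RETR_EXTERNAL,cv2.CHAIN_APPROX_NONE)
    c=max(cs,key=cv2.contourArea); hull=cv2.convexHull(c); return hull
def cent(hull):
    M=cv2.moments(hull); return np.array([M['m10']/M['m00'],M['m01']/M['m00']]),M['m00']
def sil(n,p,rad,z0,h=.024):
    a=np.linspace(0,2*np.pi,72,endpoint=False); P=[[p[0]+rad*np.cos(t),p[1]+rad*np.sin(t),z] for t in a for z in(z0,z0+h)]
    return cent(cv2.convexHull(proj(n,P).astype(np.float32)))
def locate(n,img,kind,uv,rad,z0,r=25):
    c,A=cent(mask(img,kind,uv,r)); 
    f=lambda p: sil(n,p,rad,z0)[0]-c
    s=least_squares(f,onz(n,c,z0+.012)[:2],diff_step=1e-3); return s.x,c,A,sil(n,s.x,rad,z0)[1]
E
python3 - <<'E'
from h import *
I={n:cv2.imread(f"pics/{n}0.png")[:,:,::-1].copy() for n in("side","top")}
for k,rad,z0,us,ut in (('blue',.029,0,(202,147),(152,236)),('white',.024,0,(281,174),(224,165)),('terra',.034,.016,(269,247),(302,210))):
    for n,u in(('side',us),('top',ut)):
        print(k,n,*[np.round(v,4) for v in locate(n,I[n],k,u,rad,z0)])
for n,x0,y0 in(('side',269,247),('top',302,210)):
    cv2.imwrite(f"pics/{n}_post.png",cv2.resize(I[n][y0-35:y0+35,x0-35:x0+35,::-1],(560,560),interpolation=cv2.INTER_CUBIC))
E
```

```text
Traceback (most recent call last):
  File "h.py", line 24, in locate
    c,A=cent(mask(img,kind,uv,r));
             ~~~~^^^^^^^^^^^^^^^
  File "h.py", line 17, in mask
    c=max(cs,key=cv2.contourArea); hull=cv2.convexHull(c); return hull
ValueError: max() iterable argument is empty
```

```bash
python3 -c "
import cv2,numpy as np
cv2.imwrite('pics/post.png',np.hstack([cv2.resize(cv2.imread(f'pics/{n}_post.png'),(390,390)) for n in('side','top')]))"
```

```text
[ WARN:0@0.020] global loadsave.cpp:275 findDecoder imread_('pics/side_post.png'): can't open/read file: check file path/integrity
Traceback (most recent call last):
cv2.error: OpenCV(4.12.0) /io/opencv/modules/imgproc/src/resize.cpp:4208: error: (-215:Assertion failed) !ssize.empty() in function 'resize'
```

```bash
python3 - <<'E'
from h import *
I={n:cv2.imread(f"pics/{n}0.png")[:,:,::-1].copy() for n in("side","top")}
for n,u in (('side',(193,147)),('top',(142,236)),('side',(273,174)),('top',(224,156)),('side',(258,250)),('side',(253,258)),('top',(290,205)),('top',(285,215))):
    print(n,u,cv2.cvtColor(I[n],cv2.COLOR_RGB2HSV)[u[1],u[0]-3:u[0]+4].tolist())
v=[cv2.resize(I[n][y0-35:y0+35,x0-35:x0+35,::-1],(390,390),interpolation=cv2.INTER_CUBIC) for n,x0,y0 in(('side',269,247),('top',302,210))]
cv2.imwrite('pics/post.png',np.hstack(v))
E
```

```text
side (193, 147) [[100, 68, 131], [98, 77, 165], [100, 74, 172], [100, 75, 169], [101, 77, 168], [100, 79, 154], [100, 80, 108]]
top (142, 236) [[101, 129, 216], [101, 129, 216], [101, 125, 218], [101, 125, 222], [101, 131, 193], [103, 135, 121], [104, 124, 66]]
side (273, 174) [[20, 36, 105], [21, 19, 191], [30, 9, 235], [34, 7, 242], [30, 8, 224], [30, 10, 156], [12, 34, 74]]
top (224, 156) [[108, 5, 253], [105, 2, 242], [20, 13, 235], [23, 14, 232], [30, 5, 235], [98, 4, 247], [110, 6, 253]]
side (258, 250) [[14, 139, 167], [10, 167, 177], [11, 166, 223], [11, 164, 232], [11, 159, 233], [11, 158, 233], [11, 157, 234]]
side (253, 258) [[10, 59, 52], [8, 45, 63], [14, 103, 82], [14, 133, 138], [16, 130, 182], [17, 128, 202], [16, 124, 211]]
top (290, 205) [[14, 179, 161], [10, 216, 224], [13, 202, 252], [13, 205, 253], [13, 203, 252], [14, 205, 253], [13, 207, 253]]
top (285, 215) [[17, 172, 223], [20, 155, 248], [24, 136, 253], [22, 146, 250], [17, 165, 229], [14, 178, 179], [10, 203, 113]]
```

View pics/post.png

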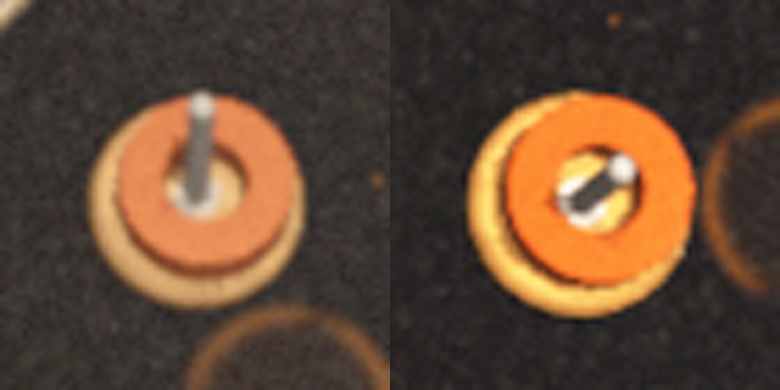

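```bash
sed -i "s/(S>110)&(V>60)/(S>55)\&(V>80)/; s/(H<14)&(S>130)&(V>90)/(H<13)\&(S>140)\&(V>120)/" h.py
python3 - <<'E'
from h import *
I={n:cv2.imread(f"pics/{n}0.png")[:,:,::-1].copy() for n in("side","top")}
for k,rad,z0,us,ut in (('blue',.029,0,(202,147),(152,236)),('white',.024,0,(281,174),(224,165)),('terra',.034,.016,(269,247),(302,210))):
    for n,u in(('side',us),('top',ut)):
        print(k,n,*[np.round(v,4) for v in locate(n,I[n],k,u,rad,z0)])
for z in(.106,.108): print('tip',onz('side',(270.3,230.5),z),onz('top',(308.8,205.2),z))
for z in(.016,): print('base',onz('side',(268.8,247),z),onz('top',(300.5,211.2),z))
s=read_state();R=Ro.from_quat(s['eef_rot']).as_matrix();print(s['time'],s['ee_pos'],R.round(3))
E
```

```text
blue side [0.396  0.3226] [201.8453 146.3621] 446.0 498.2661
blue top [0.3971 0.3242] [151.7745 235.0742] 655.5 713.1467
white side [0.5411 0.1761] [280.5062 173.2912] 363.5 378.2717
white top [0.5434 0.1762] [223.9358 163.6573] 425.5 461.2131
terra side [0.4423 0.016 ] [270.6135 244.8864] 805.5 869.4822
terra top [0.4326 0.0314] [296.083  214.0608] 331.5 945.8113
tip [0.44046917 0.01813853 0.106     ] [0.4400522  0.01749198 0.106     ]
tip [0.44008618 0.01741218 0.108     ] [0.43978648 0.01783166 0.108     ]
base [0.43884729 0.01702315 0.016     ] [0.43986505 0.01992994 0.016     ]
0.1 [ 0.13982736 -0.60883471  0.24382313] [[-0.     0.224 -0.975]
 [ 0.001 -0.975 -0.224]
 [-1.    -0.001  0.   ]]
```

```bash
python3 - <<'E'
from h import *
for uv in((360,178),(410,150),(308,98)): print('top',uv,onz('top',uv,0).round(3))
for uv in((326,283),(376,333)): print('side',uv,onz('side',uv,0.0).round(3))
for uv in((395,112),(440,130),(343,15)): print('top z.33',uv,onz('top',uv,.33).round(3))
for uv in((346,238),(440,300),(400,148)): print('side z.33',uv,onz('side',uv,.33).round(3))
E
```

```text
top (360, 178) [ 0.511 -0.113  0.   ]
top (410, 150) [ 0.57  -0.225  0.   ]
top (308, 98) [ 0.691 -0.01   0.   ]
side (326, 283) [ 0.52 -0.1   0.  ]
side (376, 333) [ 0.564 -0.229  0.   ]
top z.33 (395, 112) [ 0.539 -0.071  0.33 ]
top z.33 (440, 130) [ 0.512 -0.132  0.33 ]
top z.33 (343, 15) [ 0.688 -0.007  0.33 ]
side z.33 (346, 238) [ 0.491 -0.116  0.33 ]
side z.33 (440, 300) [ 0.562 -0.242  0.33 ]
side z.33 (400, 148) [ 0.642 -0.017  0.33 ]
```

>>> arm_command(targets=[0.143,0,0,-0.6,-0.3,-0.2,1,0.143,0,0,-0.6,-0.6,-0.3,1,0,0,0,-0.6,-0.9,-0.5,1,0,0,0,-0.5,-0.9,-0.54,1,0,0,0,-0.5,-0.9,-0.54,1,0,0,0,-0.4,-0.9,-0.54,1,0,0,0,-0.4,-0.9,-0.54,1,0,0,0,-0.3,-0.9,-0.54,1])

```text
time: 0.77
ee_pos: [0.2278, -0.446, 0.3387]
eef_rot: [-0.705, 0.003, 0.71, 0.011]
ft_force: [0.6, 0.0, -0.3]
width: 0.0872
```

```bash
cat > st.py <<'E'
from h import *
s=read_state();R=Ro.from_quat(s['eef_rot']).as_matrix();print(round(s['time'],2),s['ee_pos'].round(4),'w',round(s['width'],4),'F',s['ft_force'].round(1),'q',s['joint_positions'].round(2));print(R.round(3).tolist())
import sys
if len(sys.argv)>3:
    g=np.array(list(map(float,sys.argv[1:4]))); R0=np.array([[0,0,-1],[0,-1,0],[-1,0,0.]])
    print('shift units',(R.T@(g-s['ee_pos'])/.025).round(3),'turn units',((Ro.from_matrix(R.T@R0)).as_rotvec()/np.pi*4).round(3))
E
python3 st.py .42 -.1 .36
```

```text
0.77 [ 0.2278 -0.446   0.3387] w 0.0872 F [ 0.6  0.  -0.3] q [ 1.15  0.04 -0.14  1.61  0.01  1.51 -0.59]
[[-0.007, -0.02, -1.0], [0.012, -1.0, 0.02], [-1.0, -0.012, 0.007]]
shift units [ -0.738 -14.002  -7.405] turn units [-0.025  0.009  0.015]
```

>>> arm_command(targets=[0,0,0,-0.15,-1,-0.7,1,0,0,0,-0.15,-1,-0.7,1,0,0,0,-0.15,-1,-0.7,1,0,0,0,-0.1,-1,-0.7,1,0,0,0,-0.1,-1,-0.7,1,0,0,0,-0.1,-1,-0.7,1,0,0,0,0,-1,-0.7,1,0,0,0,0,-1,-0.7,1,0,0,0,0,-1,-0.7,1,0,0,0,0,-1,-0.7,1,0,0,0,0,-1,-0.4,1,0,0,0,0,-1,-0.2,1])

```text
time: 1.77
ee_pos: [0.4308, -0.1334, 0.3597]
eef_rot: [-0.704, 0.004, 0.71, 0.011]
ft_force: [-0.0, 0.0, -0.3]
width: 0.0873
```

```bash
python3 st.py .3965 .3234 .1
```

```text
1.77 [ 0.4308 -0.1334  0.3597] w 0.0873 F [-0.   0.  -0.3] q [ 0.8  -0.06 -0.56  1.66 -0.04  1.55 -1.35]
[[-0.009, -0.022, -1.0], [0.011, -1.0, 0.022], [-1.0, -0.011, 0.009]]
shift units [ 10.598 -18.128   1.67 ] turn units [-0.027  0.012  0.014]
```

>>> arm_command(targets=[0,0,0,0,-1,0.1,1,0,0,0,0,-1,0.1,1,0,0,0,0,-1,0.1,1,0,0,0,0.2,-1,0.1,1,0,0,0,0.5,-1,0.1,1,0,0,0,0.6,-1,0.1,1,0,0,0,0.6,-1,0.1,1,0,0,0,0.6,-1,0.1,1,0,0,0,0.6,-1,0.1,1,0,0,0,0.6,-1,0.1,1,0,0,0,0.6,-1,0.1,1])

```text
time: 2.68
ee_pos: [0.4057, 0.1579, 0.2515]
eef_rot: [-0.705, 0.004, 0.709, 0.01]
ft_force: [1.0, -0.7, -0.8]
width: 0.0869
```

```bash
python3 st.py .3965 .3234 .1
```

```text
2.68 [0.4057 0.1579 0.2515] w 0.0869 F [ 1.  -0.7 -0.8] q [ 0.56 -0.08 -0.96  1.87 -0.08  1.31 -1.97]
[[-0.006, -0.02, -1.0], [0.009, -1.0, 0.02], [-1.0, -0.009, 0.007]]
shift units [ 6.121 -6.557  0.458] turn units [-0.025  0.008  0.011]
```

>>> arm_command(targets=[-0.15,0,0,0.6,-0.9,0.05,1,-0.15,0,0,0.6,-0.9,0.0,1,-0.15,0,0,0.7,-0.9,-0.2,1,0,0,0,0.8,-0.8,-0.3,1,0,0,0,0.8,-0.8,-0.3,1,0,0,0,0.8,-0.7,-0.2,1,0,0,0,0.7,-0.5,-0.1,1,0,0,0,0.3,-0.3,-0.1,1])

```text
time: 3.35
ee_pos: [0.3948, 0.3185, 0.1119]
eef_rot: [-0.694, -0.128, 0.698, -0.121]
ft_force: [-0.4, 0.3, -0.1]
width: 0.0873
```

```bash
python3 st.py .3965 .3234 .1; python3 - <<'E'
from h import *
cv2.imwrite('pics/t1.png',camera('top')[:,:,::-1])
E
```

```text
3.35 [0.3948 0.3185 0.1119] w 0.0873 F [-0.4  0.3 -0.1] q [ 0.14  0.37 -1.04  1.88  0.35  1.09 -2.25]
[[-0.007, 0.347, -0.938], [0.009, -0.938, -0.347], [-1.0, -0.011, 0.003]]
shift units [ 0.477 -0.155 -0.135] turn units [0.451 0.006 0.013]
```

View pics/t1.png

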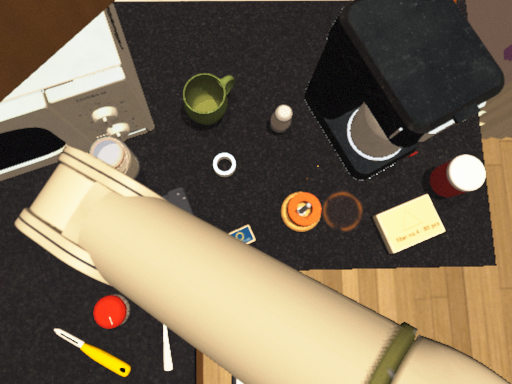

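>>> arm_command(targets=[0,0.006,0.013,0.8,-0.1,-0.1,1,0,0,0,0.8,-0.05,-0.03,1,0,0,0,0.7,0,0,1,0,0,0,0.5,0,0,1])

```text
time: 3.73
ee_pos: [0.3967, 0.3254, 0.041]
eef_rot: [0.697, 0.126, -0.695, 0.125]
ft_force: [-0.1, -1.1, -0.6]
width: 0.087
```

```bash
python3 st.py .3965 .3234 .028; python3 - <<'E'
from h import *
cv2.imwrite('pics/s2.png',camera('side')[:,:,::-1])
E
```

```text
3.73 [0.3967 0.3254 0.041 ] w 0.087 F [-0.1 -1.1 -0.6] q [ 0.04  0.49 -0.95  1.92  0.48  0.97 -2.35]
[[0.003, 0.349, -0.937], [0.003, -0.937, -0.349], [-1.0, -0.002, -0.003]]
shift units [0.521 0.074 0.039] turn units [ 0.455 -0.004  0.003]
```

View pics/s2.png

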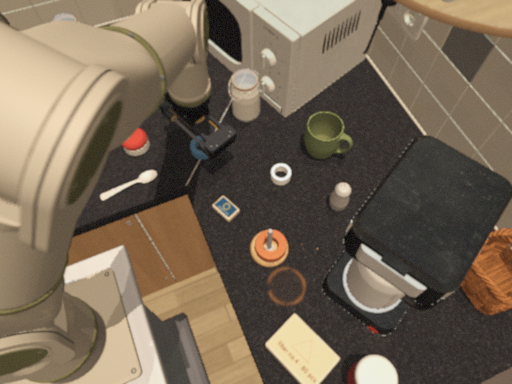

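>>> arm_command(targets=[0,0,0,0.5,0.07,0.04,1,0,0,0,0,0,0,0.55,0,0,0,0,0,0,0.3,0,0,0,0,0,0,0.3,0,0,0,0,0,0,0.3,0,0,0,0,0,0,0.3,0,0,0,0,0,0,0.3,0,0,0,0,0,0,0.3], newtons=25)

```text
time: 4.45
ee_pos: [0.3982, 0.3219, 0.0292]
eef_rot: [0.698, 0.125, -0.694, 0.124]
ft_force: [0.2, -0.9, -0.6]
width: 0.0563
```

```bash
python3 st.py .42 .25 .15
```

```text
4.45 [0.3982 0.3219 0.0292] w 0.0563 F [ 0.2 -0.9 -0.6] q [ 0.03  0.5  -0.94  1.93  0.5   0.95 -2.36]
[[0.004, 0.347, -0.938], [0.003, -0.938, -0.347], [-1.0, -0.001, -0.005]]
shift units [-4.837  2.996  0.155] turn units [ 0.451 -0.006  0.003]
```

>>> arm_command(targets=[0,0,0,-0.5,0,0,0.3,0,0,0,-0.8,0,0,0.3,0,0,0,-1,0.4,0,0.3,0,0,0,-1,0.9,0,0.3,0,0,0,-1,0.9,0,0.3,0,0,0,-0.9,0.9,-0.1,0.3,0.1,0,0,-0.4,1,-0.2,0.3,0.1,0,0,-0.1,1,-0.2,0.3,0.1,0,0,0,1,-0.2,0.3,0.1,0,0,0,1,0,0.3])

```text
time: 5.28
ee_pos: [0.4639, 0.1591, 0.1867]
eef_rot: [0.709, 0.019, -0.704, 0.015]
ft_force: [0.3, 0.2, -0.5]
width: 0.0564
```

```bash
python3 st.py .44 .018 .16; python3 - <<'E'
from h import *
a=camera('side');b=camera('top')
cv2.imwrite('pics/s3.png',a[:,:,::-1]);cv2.imwrite('pics/t3.png',b[:,:,::-1])
cv2.imwrite('pics/st3.png',cv2.resize(np.hstack([a,b])[:,:,::-1],(800,300),interpolation=cv2.INTER_AREA))
E
```

```text
5.28 [0.4639 0.1591 0.1867] w 0.0564 F [ 0.3  0.2 -0.5] q [ 0.5   0.18 -0.99  1.85  0.16  1.19 -2.07]
[[0.007, 0.048, -0.999], [0.005, -0.999, -0.048], [-1.0, -0.005, -0.007]]
shift units [1.03  5.596 1.234] turn units [ 0.061 -0.009  0.007]
```

View pics/st3.png

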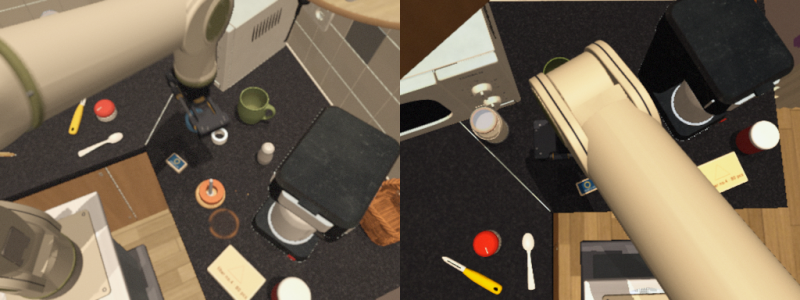

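>>> arm_command(targets=[0.06,0,0,0,0.9,0.2,0.3,0,0,0,0,0.9,0.2,0.3,0,0,0,0,0.9,0.2,0.3,0,0,0,0.1,0.9,0.2,0.3,0,0,0,0.1,0.8,0.2,0.3,0,0,0,0.1,0.6,0.2,0.3,0,0,0,0.1,0.3,0.0,0.3,0,0,0,0,0,0,0.3])

```text
time: 6.05
ee_pos: [0.432, 0.0245, 0.1795]
eef_rot: [0.71, 0.005, -0.704, 0.002]
ft_force: [-0.2, 0.4, -0.8]
width: 0.0564
```

```bash
python3 st.py .441 .018 .15; python3 - <<'E'
from h import *
a=camera('side');b=camera('top')
cv2.imwrite('pics/s4.png',a[:,:,::-1]);cv2.imwrite('pics/t4.png',b[:,:,::-1])
cv2.imwrite('pics/st4.png',np.hstack([cv2.resize(x[110:270,200:360,::-1],(400,400),interpolation=cv2.INTER_CUBIC) for x in(a,b)]))
E
```

```text
6.05 [0.432  0.0245 0.1795] w 0.0564 F [-0.2  0.4 -0.8] q [ 0.75 -0.01 -0.88  1.99 -0.01  1.15 -1.69]
[[0.009, 0.009, -1.0], [0.004, -1.0, -0.009], [-1.0, -0.004, -0.009]]
shift units [ 1.182  0.268 -0.347] turn units [ 0.012 -0.012  0.005]
```

View pics/st4.png

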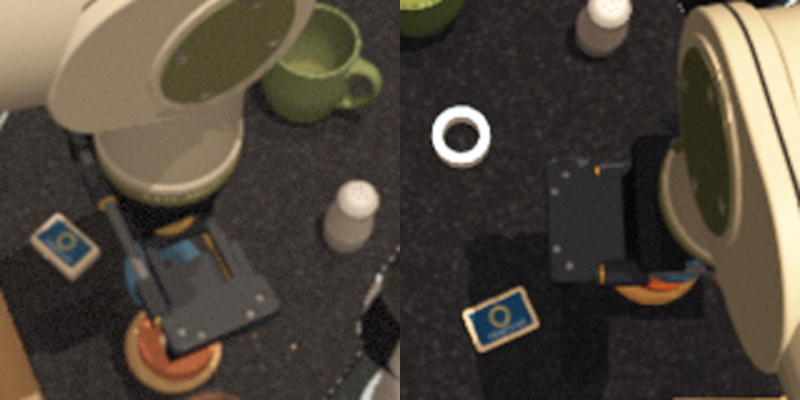

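>>> arm_command(targets=[0.012,-0.012,0.005,0.1,0.27,-0.35,0.3,0,0,0,0.1,0,0,0.3,0,0,0,0,0,0,0.3])

```text
time: 6.4
ee_pos: [0.4422, 0.0242, 0.1756]
eef_rot: [0.708, 0.004, -0.707, 0.002]
ft_force: [-0.1, 0.3, -1.0]
width: 0.0563
```

```bash
python3 st.py .441 .018 .069
```

```text
6.4 [0.4422 0.0242 0.1756] w 0.0563 F [-0.1  0.3 -1. ] q [ 0.74  0.04 -0.89  1.97  0.03  1.15 -1.73]
[[0.001, 0.008, -1.0], [0.003, -1.0, -0.008], [-1.0, -0.003, -0.001]]
shift units [4.262 0.258 0.057] turn units [ 0.01  -0.002  0.003]
```

>>> arm_command(targets=[0.01,0,0.003,0.2,0.26,0.05,0.3,0,0,0,0.2,0.1,0,0.3])

```text
time: 6.57
ee_pos: [0.4413, 0.0174, 0.1657]
eef_rot: [0.708, 0.002, -0.706, 0.001]
ft_force: [-0.0, -0.4, -1.0]
width: 0.0563
```

```bash
python3 st.py .441 .018 .069
```

```text
6.57 [0.4413 0.0174 0.1657] w 0.0563 F [-0.  -0.4 -1. ] q [ 0.74  0.04 -0.89  1.99  0.04  1.13 -1.73]
[[0.003, 0.004, -1.0], [0.001, -1.0, -0.004], [-1.0, -0.001, -0.003]]
shift units [ 3.866 -0.02   0.023] turn units [ 0.005 -0.003  0.002]
```

>>> arm_command(targets=[0,0,0,0.3,0,0,0.3,0,0,0,0.4,0,0,0.3,0,0,0,0.4,0,0,0.3,0,0,0,0.4,0,0,0.3,0,0,0,0.4,0,0,0.3])

```text
time: 6.98
ee_pos: [0.4408, 0.0174, 0.1137]
eef_rot: [0.708, 0.002, -0.706, 0.001]
ft_force: [0.8, -0.1, -1.5]
width: 0.0562
```

```bash
python3 st.py .441 .018 .069
```

```text
6.98 [0.4408 0.0174 0.1137] w 0.0562 F [ 0.8 -0.1 -1.5] q [ 0.71  0.13 -0.89  2.04  0.12  1.01 -1.8 ]
[[0.004, 0.004, -1.0], [0.001, -1.0, -0.004], [-1.0, -0.001, -0.004]]
shift units [ 1.787 -0.022 -0.003] turn units [ 0.005 -0.004  0.001]
```

>>> arm_command(targets=[0,0,0,0.4,0,0,0.3,0,0,0,0.4,0,0,0.3,0,0,0,0.4,0,0,0.3,0,0,0,0.25,0,0,0.3,0,0,0,0.1,0,0,0.3])

```text
time: 7.4
ee_pos: [0.4392, 0.0178, 0.0681]
eef_rot: [-0.707, -0.002, 0.707, -0.001]
ft_force: [-10.7, -3.0, 37.9]
width: 0.0562
```

```bash
python3 st.py .441 .018 .069; python3 - <<'E'
from h import *
a=camera('side')
cv2.imwrite('pics/s5.png',cv2.resize(a[190:290,200:330,::-1],(780,600),interpolation=cv2.INTER_CUBIC))
E
```

```text
7.4 [0.4392 0.0178 0.0681] w 0.0562 F [-10.7  -3.   37.9] q [ 0.67  0.22 -0.87  2.08  0.2   0.93 -1.87]
[[-0.001, 0.004, -1.0], [0.002, -1.0, -0.004], [-1.0, -0.002, 0.001]]
shift units [-0.034 -0.006 -0.071] turn units [0.006 0.001 0.003]
```

View pics/s5.png

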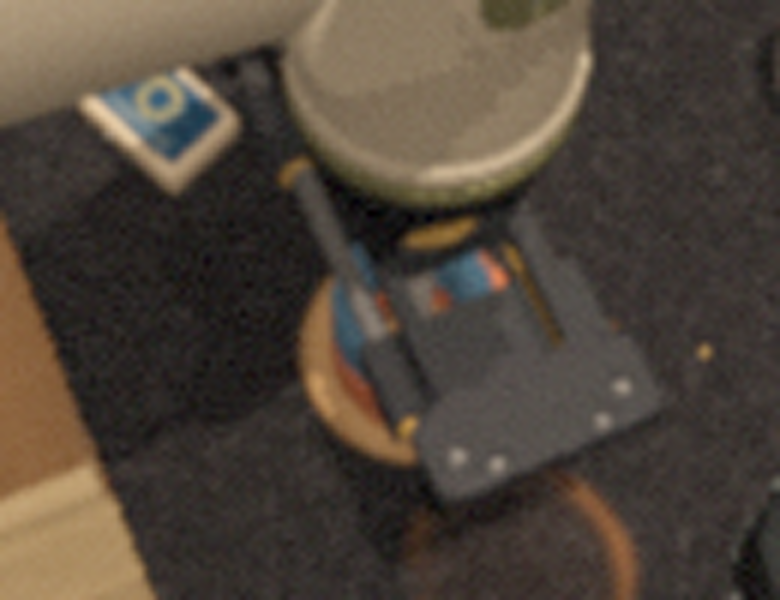

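>>> arm_command(targets=[0,0,0,-0.1,0,0,0.3,0,0,0,0,0,0,0.7,0,0,0,0,0,0,0.85,0,0,0,0,0,0,0.85,0,0,0,0,0,0,0.85])

```text
time: 7.87
ee_pos: [0.4405, 0.0181, 0.0715]
eef_rot: [0.708, 0.002, -0.707, 0.001]
ft_force: [0.4, 0.4, 1.0]
width: 0.071
```

```bash
python3 st.py .441 .018 .15
```

```text
7.87 [0.4405 0.0181 0.0715] w 0.071 F [0.4 0.4 1. ] q [ 0.68  0.21 -0.87  2.08  0.2   0.93 -1.87]
[[0.001, 0.005, -1.0], [0.002, -1.0, -0.005], [-1.0, -0.002, -0.001]]
shift units [-3.138e+00 -1.000e-03 -2.600e-02] turn units [ 0.006 -0.002  0.003]
```

>>> arm_command(targets=[0,0,0,-0.4,0,0,0.9,0,0,0,-0.8,0,0,0.9,0,0,0,-1,0,0,1,0,0,0,-1,0,0,1,0,0,0,-1,-0.2,-0.1,1,0,0,0,-0.4,-0.8,-0.5,1,0,0,0,0,-0.9,-0.6,1,0,0,0,0,-0.9,-0.6,1,0,0,0,0,-1,-0.6,1,0,0,0,0,-1,-0.6,1,0,0,0,0,-0.8,-0.5,1,0,0,0,0,-0.4,-0.3,1])

```text
time: 8.87
ee_pos: [0.5383, 0.1712, 0.2025]
eef_rot: [0.71, -0.002, -0.704, -0.001]
ft_force: [-0.2, -0.4, -0.1]
width: 0.0872
```

```bash
python3 st.py .5422 .1762 .1; python3 - <<'E'
from h import *
a=camera('side');b=camera('top')
cv2.imwrite('pics/s6.png',a[:,:,::-1]);cv2.imwrite('pics/t6.png',b[:,:,::-1])
cv2.imwrite('pics/st6.png',np.hstack([cv2.resize(x[110:270,200:360,::-1],(400,400),interpolation=cv2.INTER_CUBIC) for x in(a,b)]))
for n,i in(('side',a),('top',b)):
    try: print(n,locate(n,i,'white',(281,174) if n=='side' else (224,165),.024,0))
    except Exception as e: print(e)
E
```

```text
8.87 [0.5383 0.1712 0.2025] w 0.0872 F [-0.2 -0.4 -0.1] q [ 0.39  0.37 -0.95  1.65  0.31  1.28 -2.19]
[[0.008, -0.004, -1.0], [-0.0, -1.0, 0.004], [-1.0, 0.0, -0.008]]
shift units [ 4.102 -0.203 -0.12 ] turn units [-0.005 -0.011 -0.   ]
side (array([0.54098313, 0.17598552]), array([280.49293785, 173.33380414]), 354.0, 378.30775564163923)
top (array([0.54313463, 0.17665377]), array([223.73590096, 163.76753783]), 363.5, 461.2384473514976)
```

View pics/st6.png

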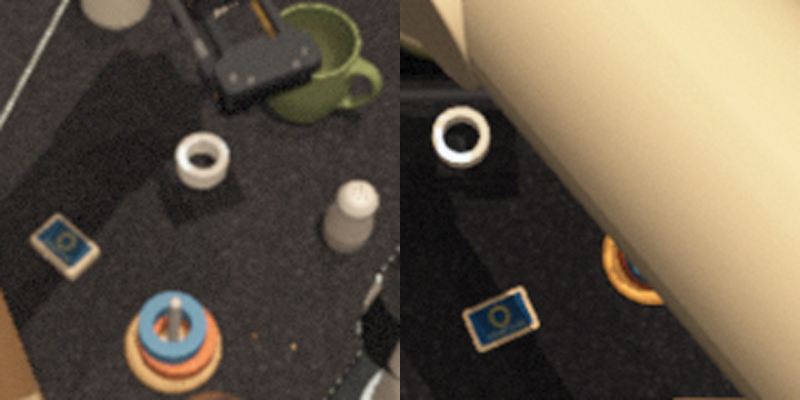

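>>> arm_command(targets=[0,-0.01,0,0.5,-0.2,-0.12,1,0,0,0,0.8,0,0,1,0,0,0,0.8,0,0,1,0,0,0,0.8,0,0,1,0,0,0,0.8,0,0,1])

```text
time: 9.38
ee_pos: [0.5432, 0.1742, 0.1143]
eef_rot: [0.71, -0.001, -0.704, -0.002]
ft_force: [-0.3, -0.6, -0.1]
width: 0.0867
```

```bash
python3 st.py .5420 .1762 .028
```

```text
9.38 [0.5432 0.1742 0.1143] w 0.0867 F [-0.3 -0.6 -0.1] q [ 0.33  0.47 -0.9   1.73  0.4   1.13 -2.26]
[[0.008, -0.004, -1.0], [0.001, -1.0, 0.004], [-1.0, -0.001, -0.008]]
shift units [ 3.453 -0.075  0.078] turn units [-0.006 -0.01   0.001]
```

>>> arm_command(targets=[0,-0.01,0,0.8,-0.08,0.06,1,0,0,0,0.8,0,0,1,0,0,0,0.7,0,0,1,0,0,0,0.6,0,0,1,0,0,0,0.3,0,0,1,0,0,0,0,0,0,1])

```text
time: 9.88
ee_pos: [0.5398, 0.1683, 0.0305]
eef_rot: [-0.706, 0.005, 0.708, 0.002]
ft_force: [0.5, 0.0, -0.7]
width: 0.087
```

```bash
python3 st.py .5420 .1762 .028; python3 - <<'E'
from h import *
a=camera('side')
cv2.imwrite('pics/s7.png',cv2.resize(a[110:260,200:380,::-1],(720,600),interpolation=cv2.INTER_CUBIC))
E
```

```text
9.88 [0.5398 0.1683 0.0305] w 0.087 F [ 0.5  0.  -0.7] q [ 0.29  0.57 -0.83  1.79  0.5   1.   -2.32]
[[-0.003, -0.01, -1.0], [-0.004, -1.0, 0.01], [-1.0, 0.004, 0.003]]
shift units [ 0.098 -0.319 -0.086] turn units [-0.013  0.004 -0.005]
```

View pics/s7.png

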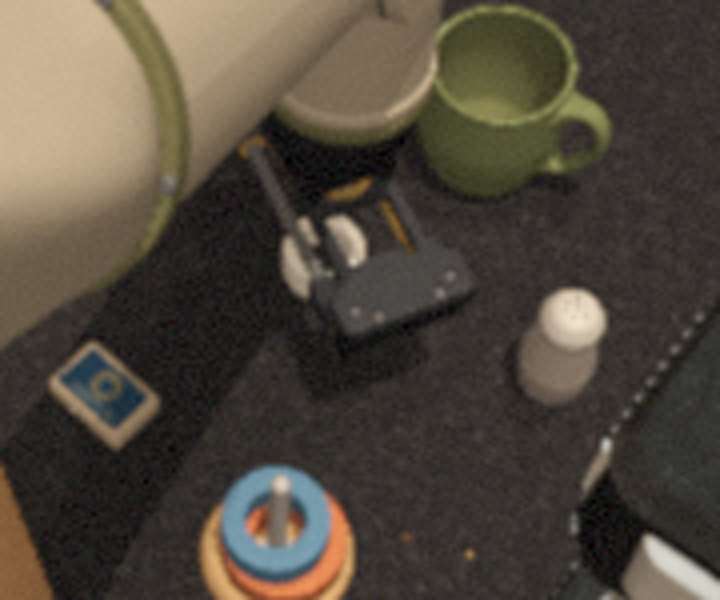

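>>> arm_command(targets=[-0.01,0.004,-0.005,0.08,-0.3,-0.08,1,0,0,0,0,-0.1,0,0.8,0,0,0,0,0,0,0.4,0,0,0,0,0,0,0.2,0,0,0,0,0,0,0.2,0,0,0,0,0,0,0.2,0,0,0,0,0,0,0.2,0,0,0,0,0,0,0.2,0,0,0,0,0,0,0.2], newtons=25)

```text
time: 10.68
ee_pos: [0.5451, 0.1805, 0.034]
eef_rot: [0.71, 0.0, -0.704, -0.001]
ft_force: [-0.6, -0.2, 0.3]
width: 0.0466
```

```bash
python3 st.py .441 .018 .2
```

```text
10.68 [0.5451 0.1805 0.034 ] w 0.0466 F [-0.6 -0.2  0.3] q [ 0.27  0.58 -0.83  1.78  0.5   1.   -2.33]
[[0.008, -0.002, -1.0], [0.002, -1.0, 0.002], [-1.0, -0.002, -0.008]]
shift units [-6.688  6.491  4.101] turn units [-0.002 -0.01   0.003]
```

>>> arm_command(targets=[0,0,0,-0.4,0,0,0.2,0,0,0,-0.7,0,0,0.2,0,0,0,-1,0,0,0.2,0,0,0,-1,0,0,0.2,0,0,0,-1,0,0,0.2,0,0,0,-1,0.3,0.2,0.2,0,0,0,-0.7,0.8,0.5,0.2,0,0,0,-0.5,0.9,0.6,0.2,0,0,0,-0.1,0.9,0.6,0.2,0,0,0,0,0.9,0.6,0.2,0,0,0,0,0.9,0.5,0.2,0,0,0,0,0.6,0.4,0.2])

```text
time: 11.68
ee_pos: [0.4547, 0.049, 0.206]
eef_rot: [0.71, 0.005, -0.705, 0.002]
ft_force: [1.2, 0.2, -0.3]
width: 0.0467
```

```bash
python3 st.py .443 .018 .18; python3 - <<'E'
from h import *
a=camera('side')
cv2.imwrite('pics/s8.png',cv2.resize(a[110:270,190:370,::-1],(675,600),interpolation=cv2.INTER_CUBIC))
E
```

```text
11.68 [0.4547 0.049  0.206 ] w 0.0467 F [ 1.2  0.2 -0.3] q [ 0.77  0.04 -0.97  1.9   0.03  1.21 -1.78]
[[0.007, 0.009, -1.0], [0.005, -1.0, -0.009], [-1.0, -0.005, -0.007]]
shift units [1.029 1.241 0.488] turn units [ 0.012 -0.009  0.006]
```

View pics/s8.png

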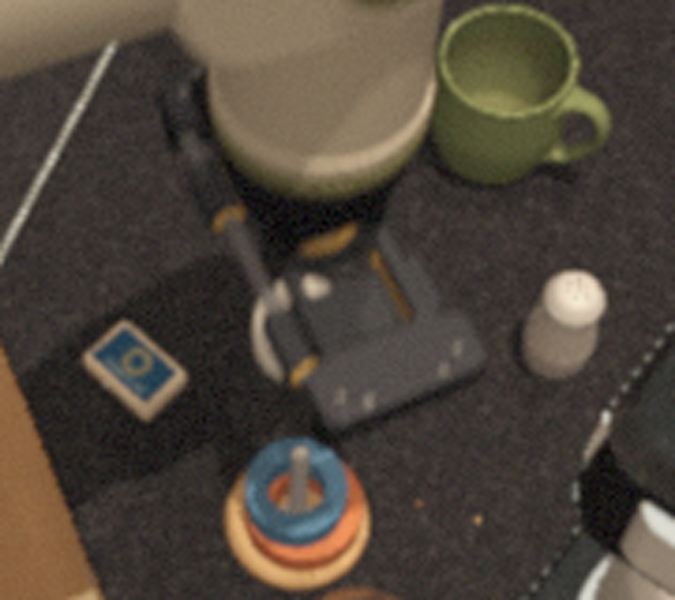

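>>> arm_command(targets=[0.01,-0.009,0.006,0.1,0.7,0.3,0.2,0,0,0,0.2,0.5,0.15,0.2,0,0,0,0.1,0.1,0.1,0.2,0,0,0,0,0,0,0.2])

```text
time: 12.07
ee_pos: [0.4382, 0.0119, 0.1978]
eef_rot: [0.708, -0.003, -0.707, 0.001]
ft_force: [0.2, -0.2, -0.5]
width: 0.0465
```

```bash
python3 st.py .443 .018 .098; python3 - <<'E'
from h import *
a=camera('side')
s=read_state();R=Ro.from_quat(s['eef_rot']).as_matrix();p=s['ee_pos']
im=a[:,:,::-1].copy()
t=np.linspace(0,2*np.pi,60)
big=cv2.resize(im[150:270,190:340],(750,600),interpolation=cv2.INTER_CUBIC)
for r in(.024,.016):
  for d in(.010,.034):
    P=[p+R@np.array([d,r*np.cos(x),.003+r*np.sin(x)]) for x in t]
    q=(proj('side',P)-[190,150]+.5)*5
    cv2.polylines(big,[q.astype(np.int32)],True,(0,255,0) if d==.01 else (0,0,255),1)
cv2.imwrite('pics/s9.png',big)
E
```

```text
12.07 [0.4382 0.0119 0.1978] w 0.0465 F [ 0.2 -0.2 -0.5] q [ 0.82 -0.01 -0.93  1.95  0.    1.2  -1.69]
[[0.001, -0.003, -1.0], [-0.006, -1.0, 0.003], [-1.0, 0.006, -0.001]]
shift units [ 3.99  -0.267 -0.186] turn units [-0.004 -0.001 -0.008]
```

View pics/s9.png

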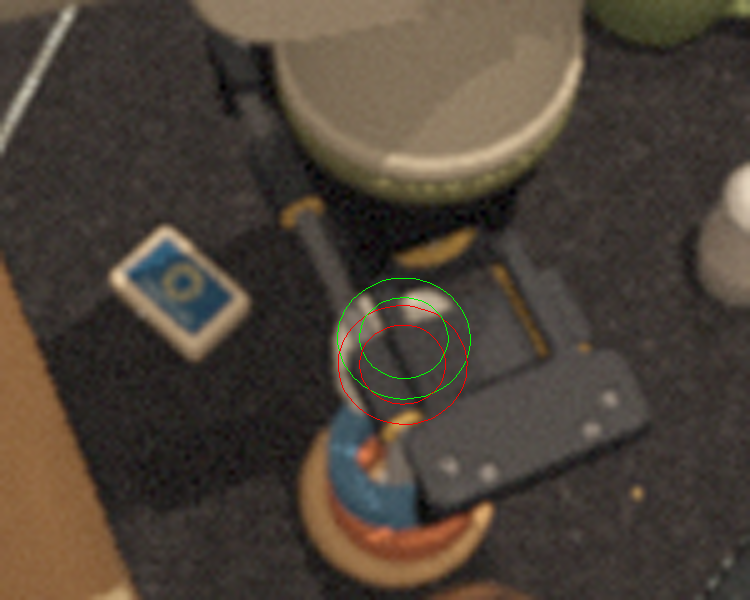

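>>> arm_command(targets=[0,0,-0.008,0.2,-0.25,-0.18,0.2,0,0,0,0.3,0,0,0.2,0,0,0,0,0,0,0.2])

```text
time: 12.37
ee_pos: [0.4445, 0.0218, 0.1853]
eef_rot: [0.708, 0.001, -0.706, -0.0]
ft_force: [-0.4, 0.1, -1.5]
width: 0.0467
```

```bash
python3 st.py .443 .018 .098
```

```text
12.37 [0.4445 0.0218 0.1853] w 0.0467 F [-0.4  0.1 -1.5] q [ 0.8   0.03 -0.95  1.95  0.03  1.17 -1.73]
[[0.003, 0.0, -1.0], [0.002, -1.0, -0.0], [-1.0, -0.002, -0.003]]
shift units [3.493 0.156 0.073] turn units [ 0.001 -0.004  0.002]
```

>>> arm_command(targets=[0,0,0,0.2,0.15,0.05,0.2,0,0,0,0.3,0,0,0.2,0,0,0,0.3,0,0,0.2])

```text
time: 12.62
ee_pos: [0.4442, 0.0198, 0.1644]
eef_rot: [0.709, 0.003, -0.706, 0.0]
ft_force: [-0.3, -0.4, -0.7]
width: 0.0467
```

```bash
python3 st.py .443 .018 .098
```

```text
12.62 [0.4442 0.0198 0.1644] w 0.0467 F [-0.3 -0.4 -0.7] q [ 0.79  0.06 -0.95  1.98  0.05  1.12 -1.74]
[[0.004, 0.004, -1.0], [0.003, -1.0, -0.004], [-1.0, -0.003, -0.004]]
shift units [2.654 0.082 0.059] turn units [ 0.005 -0.006  0.004]
```

>>> arm_command(targets=[0,-0.006,0,0.3,0.08,0.05,0.2,0,0,0,0.4,0,0,0.2,0,0,0,0.4,0,0,0.2,0,0,0,0.4,0,0,0.2])

```text
time: 12.95
ee_pos: [0.4424, 0.0176, 0.1226]
eef_rot: [-0.707, -0.003, 0.708, -0.0]
ft_force: [-0.4, -0.6, -1.2]
width: 0.0465
```

```bash
python3 st.py .443 .018 .098
```

```text
12.95 [0.4424 0.0176 0.1226] w 0.0465 F [-0.4 -0.6 -1.2] q [ 0.77  0.13 -0.94  2.03  0.12  1.04 -1.8 ]
[[-0.001, 0.004, -1.0], [0.003, -1.0, -0.004], [-1.0, -0.003, 0.001]]
shift units [ 0.984 -0.012 -0.024] turn units [0.005 0.002 0.004]
```

Threaded on the rod with no contact force; lower the rest gently.

>>> arm_command(targets=[0,0,0,0.3,0,0,0.2,0,0,0,0.25,0,0,0.2,0,0,0,0.15,0,0,0.2])

```text
time: 13.2
ee_pos: [0.4412, 0.0178, 0.1011]
eef_rot: [-0.706, -0.003, 0.709, 0.0]
ft_force: [-0.7, -0.5, -1.2]
width: 0.0465
```

```bash
python3 st.py .443 .018 .098
```

```text
13.2 [0.4412 0.0178 0.1011] w 0.0465 F [-0.7 -0.5 -1.2] q [ 0.75  0.17 -0.93  2.05  0.16  1.   -1.83]
[[-0.004, 0.004, -1.0], [0.004, -1.0, -0.004], [-1.0, -0.004, 0.004]]
shift units [ 0.123 -0.007 -0.074] turn units [0.005 0.006 0.006]
```

>>> arm_command(targets=[0,0,0,0.1,0,-0.03,0.2,0,0,0,0.05,0,0,0.2])

```text
time: 13.37
ee_pos: [0.4418, 0.018, 0.0974]
eef_rot: [-0.705, -0.003, 0.709, -0.0]
ft_force: [-13.7, -2.7, 35.8]
width: 0.0467
```

```bash
python3 st.py .443 .018 .096
```

```text
13.37 [0.4418 0.018  0.0974] w 0.0467 F [-13.7  -2.7  35.8] q [ 0.75  0.18 -0.93  2.05  0.17  1.   -1.84]
[[-0.006, 0.004, -1.0], [0.004, -1.0, -0.004], [-1.0, -0.004, 0.006]]
shift units [ 0.055  0.    -0.05 ] turn units [0.005 0.008 0.005]
```

Contact at the expected height; relieve, then release and rise.

>>> arm_command(targets=[0,0,0,-0.08,0,0,0.2,0,0,0,0,0,0,0.65,0,0,0,0,0,0,0.8,0,0,0,0,0,0,0.8,0,0,0,0,0,0,0.8])

```text
time: 13.78
ee_pos: [0.4432, 0.0181, 0.1004]
eef_rot: [-0.706, -0.003, 0.708, -0.0]
ft_force: [0.6, -1.1, -0.0]
width: 0.0649
```

```bash
python3 st.py .443 .018 .2
```

```text
13.78 [0.4432 0.0181 0.1004] w 0.0649 F [ 0.6 -1.1 -0. ] q [ 0.75  0.18 -0.93  2.04  0.17  1.   -1.84]
[[-0.004, 0.004, -1.0], [0.003, -1.0, -0.004], [-1.0, -0.003, 0.004]]
shift units [-3.985 -0.008  0.024] turn units [0.005 0.005 0.004]
```

>>> arm_command(targets=[0,0,0,-0.3,0,0,0.9,0,0,0,-0.7,0,0,0.9,0,0,0,-1,0,0,0.9,0,0,0,-1,0,0,0.9,0,0,0,-1,0,0,0.9,0,0,0,-0.8,-0.6,0,0.9,0,0,0,-0.3,-1,0,0.9,0,0,0,0,-1,0,0.9,0,0,0,0,-1,0,0.9,0,0,0,0,-1,0,0.9,0,0,0,0,-0.6,0,0.9,0,0,0,0,0,0,0.9])

```text
time: 14.78
ee_pos: [0.4423, 0.1536, 0.2409]
eef_rot: [0.707, 0.002, -0.707, -0.001]
ft_force: [0.1, 0.4, 0.3]
width: 0.0785
```

```bash
python3 - <<'E'
from h import *
a=camera('side');b=camera('top')
for nm,z,r in(('terra',.016,.034),('blue',.040,.029),('white',.064,.024)):
    pass
v=[]
for n,im,(x0,y0) in(('side',a,(235,205)),('top',b,(270,165))):
    big=cv2.resize(im[y0:y0+70,x0:x0+70,::-1],(399,399),interpolation=cv2.INTER_CUBIC); v.append(big)
cv2.imwrite('pics/f.png',np.hstack(v)); cv2.imwrite('pics/sf.png',a[:,:,::-1])
for n,im,u in(('side',a,(270,240)),('top',b,(303,208))):
    try: print(n,locate(n,im,'white',u,.024,.064,r=22))
    except Exception as e: print(n,e)
E
python3 st.py
```

```text
side (array([0.43774591, 0.01648409]), array([269.06856634, 237.22588305]), 561.5, 505.59622088540345)
top max() iterable argument is empty
14.88 [0.4427 0.1508 0.2405] w 0.0782 F [-1.1 -0.4  0.7] q [ 0.66  0.06 -1.09  1.82  0.05  1.29 -2.02]
[[0.0, -0.0, -1.0], [0.004, -1.0, 0.0], [-1.0, -0.004, -0.0]]
```

View pics/f.png

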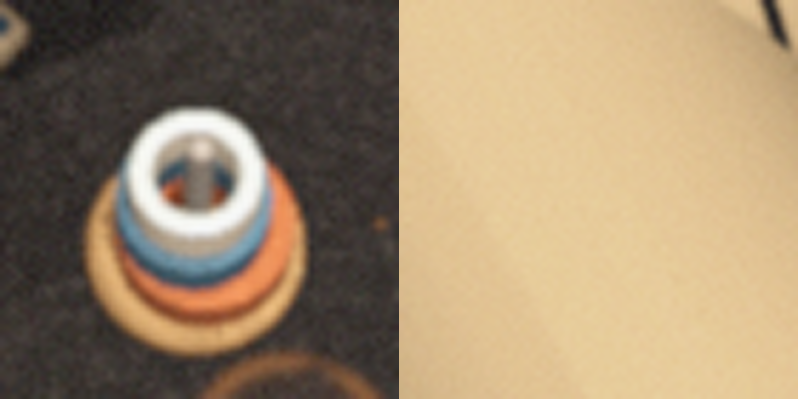

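```bash
python3 -c "
from bench import *
print(close_job())"
```

```text
the job is handed in; nothing more can be done
None
```

I threaded the medium blue weight over the rod, then the small white one on top, opened the gripper and moved the arm clear. The job was handed in at about 14.9 s of the 58 s allowed.

- **Stack:** the last side picture shows all three weights on the rod, lying flat in the order terracotta, blue, white.
- **Position:** I measured the small weight's centre at about (0.438, 0.016), roughly 3 mm from the rod axis at (0.440, 0.018). In the last picture I judged the medium and large ones by eye only.
- **Forces:** each weight met the one below at the expected height. The wrist force at touchdown was 38 N for the medium and 36 N for the small, and I eased off before opening. After moving away it read about 1 N, so nothing was being touched.
- **Check that failed:** the top camera could not confirm the final state because the arm blocked its view of the post. The result rests on the side camera and the force readings.
- **Readings that disagreed:** the gripper width read 1 to 2 mm less than the true diameters on both weights, and the arm drifted a few millimetres while holding still. Neither affected the fit.

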